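# Fit the glaze warmer with the pot that nests in it

## Task

Get the glaze warmer ready for the ring cakes: find out by trying which of the three insert pots nests fully in its well, with the flange lying on the warmer's rim all round, and leave that one in. Stand the other two upright on the table, then take the probe thermometer from its stand and put its stem down through the probe guide of the nested pot until it stands on the pot's floor. Leave everything else where it lies.

Things in the scene. Friction and masses are not known exactly. Their poses are not given: they have to be found in the camera images.
- warmer: the glaze warmer, fixed: a round stainless housing 124 mm across and 80 mm high with a black dial box on its front (-x) and two black side handles (to 85 mm from its axis, 62 mm high); round well about 84 mm wide and 58 mm deep in its top. Origin: centre of its underside on the table
- warmer_mouth (a point): centre of the well's mouth, level with the warmer's rim, 80 mm above the table; a pot that nests hangs with its flange lying on this rim all round
- pot_a: one of three look-alike loose stainless insert pots (round, open on top, flange 100 mm across and 4 mm thick at the rim, about 0.25 kg). Their bodies below the flange differ: they taper a little to the foot, are 72 to 93 mm wide and 52 or 72 mm deep from the flange's underside to the foot, and only one of the three matches the warmer; which one must be found by trying. Origin: centre of the underside, z up; x runs along the carrying bar, the probe guide lies on the +y side
- pot_a_grip (a point): centre of the black grip (38 long along the pot's x, 13 wide along its y, 14 mm high) in the middle of pot_a's carrying bar, 45 mm above the flange's underside on every pot; with the matching pot fully home it therefore stands 45 mm above the warmer's rim (the bar reaches 52 mm above the rim)
- pot_a_guide (a point): centre of the funnel mouth (22 mm wide, 14 mm above the flange's top) of pot_a's probe guide, a steel tube 28 mm beside the bar (pot's +y), inside the wall; its bore is about 8 mm, it runs straight down and ends 40 mm below the mouth, open; the pot's inner floor lies about 64 mm (52 mm deep pots) or 84 mm (72 mm deep pot) below the mouth
- pot_b: one of three look-alike loose stainless insert pots (round, open on top, flange 100 mm across and 4 mm thick at the rim, about 0.25 kg). Their bodies below the flange differ: they taper a little to the foot, are 72 to 93 mm wide and 52 or 72 mm deep from the flange's underside to the foot, and only one of the three matches the warmer; which one must be found by trying. Origin: centre of the underside, z up; x runs along the carrying bar, the probe guide lies on the +y side
- pot_b_grip (a point): centre of the black grip (38 long along the pot's x, 13 wide along its y, 14 mm high) in the middle of pot_b's carrying bar, 45 mm above the flange's underside on every pot; with the matching pot fully home it therefore stands 45 mm above the warmer's rim (the bar reaches 52 mm above the rim)
- pot_b_guide (a point): centre of the funnel mouth (22 mm wide, 14 mm above the flange's top) of pot_b's probe guide, a steel tube 28 mm beside the bar (pot's +y), inside the wall; its bore is about 8 mm, it runs straight down and ends 40 mm below the mouth, open; the pot's inner floor lies about 64 mm (52 mm deep pots) or 84 mm (72 mm deep pot) below the mouth
- pot_c: one of three look-alike loose stainless insert pots (round, open on top, flange 100 mm across and 4 mm thick at the rim, about 0.25 kg). Their bodies below the flange differ: they taper a little to the foot, are 72 to 93 mm wide and 52 or 72 mm deep from the flange's underside to the foot, and only one of the three matches the warmer; which one must be found by trying. Origin: centre of the underside, z up; x runs along the carrying bar, the probe guide lies on the +y side
- pot_c_grip (a point): centre of the black grip (38 long along the pot's x, 13 wide along its y, 14 mm high) in the middle of pot_c's carrying bar, 45 mm above the flange's underside on every pot; with the matching pot fully home it therefore stands 45 mm above the warmer's rim (the bar reaches 52 mm above the rim)
- pot_c_guide (a point): centre of the funnel mouth (22 mm wide, 14 mm above the flange's top) of pot_c's probe guide, a steel tube 28 mm beside the bar (pot's +y), inside the wall; its bore is about 8 mm, it runs straight down and ends 40 mm below the mouth, open; the pot's inner floor lies about 64 mm (52 mm deep pots) or 84 mm (72 mm deep pot) below the mouth
- stand: probe stand, fixed: round steel foot 64 mm across with an upright tube, 116 mm high in all with a black funnel top; the probe's stem stands in its bore, the tip 10 mm above the table, with about 1 mm of play all round, so the probe leans by up to 2 degrees (held by its head between flat fingers it straightens across them, so centre the fingers on the stand's axis). Origin: centre of the underside
- probe: probe thermometer, 198 mm long, 60 g, standing in the stand with its red head up, its top about 208 mm above the table (pass well above it): head 76 mm long and 24 mm (its x) by 17 mm (its z), thin stem 3.8 mm across and 122 mm long below it (11 mm across in its topmost 18 mm). Own y axis points along the probe from the tip to the head, z along the head's 17 mm thickness; origin on the back of the probe, halfway along
- probe_head (a point): centre of the probe's red head, 160 mm above the tip
- probe_stem (a point): point on the stem's axis 40 mm above the tip; inside the guide's tube once the probe stands on the nested pot's floor
- probe_tip (a point): lower end of the probe's stem
- timer: white pocket timer, 70x66x21 mm, lying near the front edge; leave alone
- tape_roll: roll of tape, 103x101x25 mm, lying flat near the front edge; leave alone
- sachet: filled orange sachet, 150x98x11 mm, lying flat near the front edge; leave alone

How it is judged:
On the way, in this order (a step that is already met when the one before it is completed fails the run):
1. the matching pot is fully home in the warmer's well, its flange on the rim (((horizontal distance between pot_a_grip and warmer_mouth below 0.008 m and z of pot_a_grip in the frame of warmer_mouth below 0.048 m and angle between pot_a's own z axis and vertical below 0.05 rad) or (horizontal distance between pot_b_grip and warmer_mouth below 0.008 m and z of pot_b_grip in the frame of warmer_mouth below 0.048 m and angle between pot_b's own z axis and vertical below 0.05 rad) or (horizontal distance between pot_c_grip and warmer_mouth below 0.008 m and z of pot_c_grip in the frame of warmer_mouth below 0.048 m and angle between pot_c's own z axis and vertical below 0.05 rad))), for 0.2 s.
2. the probe's stem stands down through the nested pot's guide (((horizontal distance between pot_a_grip and warmer_mouth below 0.008 m and z of pot_a_grip in the frame of warmer_mouth below 0.048 m and angle between pot_a's own z axis and vertical below 0.05 rad and horizontal distance between probe_stem and pot_a_guide below 0.006 m and z of probe_tip in the frame of pot_a_guide below -0.05 m) or (horizontal distance between pot_b_grip and warmer_mouth below 0.008 m and z of pot_b_grip in the frame of warmer_mouth below 0.048 m and angle between pot_b's own z axis and vertical below 0.05 rad and horizontal distance between probe_stem and pot_b_guide below 0.006 m and z of probe_tip in the frame of pot_b_guide below -0.05 m) or (horizontal distance between pot_c_grip and warmer_mouth below 0.008 m and z of pot_c_grip in the frame of warmer_mouth below 0.048 m and angle between pot_c's own z axis and vertical below 0.05 rad and horizontal distance between probe_stem and pot_c_guide below 0.006 m and z of probe_tip in the frame of pot_c_guide below -0.05 m)) and angle between probe's own y axis and vertical below 0.25 rad), for 0.2 s.
At the end, for the whole second after the job is handed in: Matching pot in the well, flange on the rim (within 3 mm of home and 8 mm of the axis, tilt under 3 deg); probe head up with its stem inside that pot's guide, tip 50 mm or more below the guide's mouth, leaning under 14 deg; the other two pots upright on the table; all released and at rest (((horizontal distance between pot_a_grip and warmer_mouth below 0.008 m and z of pot_a_grip in the frame of warmer_mouth below 0.048 m and angle between each of pot_a, pot_b, pot_c's own z axis and vertical below 0.05 rad and horizontal distance between probe_stem and pot_a_guide below 0.006 m and z of probe_tip in the frame of pot_a_guide below -0.05 m and height (world z) of pot_b between -0.006 and 0.006 m and height (world z) of pot_c between -0.006 and 0.006 m) or (horizontal distance between pot_b_grip and warmer_mouth below 0.008 m and z of pot_b_grip in the frame of warmer_mouth below 0.048 m and angle between each of pot_b, pot_a, pot_c's own z axis and vertical below 0.05 rad and horizontal distance between probe_stem and pot_b_guide below 0.006 m and z of probe_tip in the frame of pot_b_guide below -0.05 m and height (world z) of pot_a between -0.006 and 0.006 m and height (world z) of pot_c between -0.006 and 0.006 m) or (horizontal distance between pot_c_grip and warmer_mouth below 0.008 m and z of pot_c_grip in the frame of warmer_mouth below 0.048 m and angle between each of pot_c, pot_a, pot_b's own z axis and vertical below 0.05 rad and horizontal distance between probe_stem and pot_c_guide below 0.006 m and z of probe_tip in the frame of pot_c_guide below -0.05 m and height (world z) of pot_a between -0.006 and 0.006 m and height (world z) of pot_b between -0.006 and 0.006 m)) and angle between probe's own y axis and vertical below 0.25 rad and linear speed of each of pot_a, pot_b, pot_c below 0.02 m/s and linear speed of probe below 0.03 m/s); the robot touches nothing.
It fails at once if the timer, the tape roll or the sachet is moved by more than 30 mm (distance of any of timer, tape_roll, sachet from where it was at the start of the episode above 0.03 m).
It also fails if it takes over 72 s, if anything falls off the work surface, if the arm or the gripper's body presses on something with over 40 N, if the wrist force passes 120 N, or if a joint passes its speed limit or range.

## Robot

A 6-joint arm with a two-finger parallel gripper is mounted at the origin on a cart in front of the work surface, level with it; the furniture and walls round the work are solid. World frame = base frame: x ahead of the robot, y to its left, z up, the work surface at z = 0. Lengths are in m, angles in rad, forces in N, time in s.
With the tool pointing down it reaches from about 0.3 to 0.95 m from the base axis. Payload 3.1 kg.
Tool frame: the origin (TCP) lies at the very end of the fingers, on their centre line; the grasp point (between the pads) lies 19 mm behind it (r.grip_point_offset is the z of the grasp point in the tool frame, in m); z points along the fingers, y is the line along which they close (so a half turn about z gives the same grasp; the last joint's range is limited). The gripper opens to 85 mm and grips with 20 to 120 N. Pads are 22 mm wide; open, the fingers measure 114 mm over their backs; the gripper's body (76 mm by 85 mm) begins 54 mm behind the grasp point. The pads swing forward as they close: fully open they stand 13 mm farther back than shut.
Start: joints at [-1.414, 0.308, 1.634, -0, 1.2, -0.07], TCP at [0.141, -0.609, 0.231] pointing down, gripper open.
Joint ranges: [-3.06, 3.06], [-0.79, 1.96], [0.05, 2.63], [-1.19, 4.34], [0.05, 2.64], [-2.94, 2.94]. Speed limits (rad/s): [2.79, 2.79, 3.14, 3.14, 3.14, 3.14].

## Interface

Orientations are given as a rotation vector (axis times angle).
In Python, from station import r gives the robot as it stands.
- The arm moves only by the tool move_arm, never from a script. Its argument "plan" is text: rows parted by semicolons, each of 6 numbers parted by spaces: the shift along the tool's x, y, z in units of 50 mm (1.0 is 50 mm), then the turn, a rotation vector about the tool's x, y, z in degrees. In form: tx ty tz ax ay az; .... A call has 1 to 20 rows; each row shifts and turns the commanded pose from where the row before left it, along the tool's axes as they then stand; what a row does not reach is not made up. A row lasts 1/8 s, in which the tool goes at most 62.5 mm and 10.7 degrees, less where a joint would pass 70% of its speed; a pose out of reach is approached as far as the arm can. A call is refused whole if a number of a shift passes 1 or a number of a turn 10.7, either way. A call with a gripper value outside its range is refused whole. "grip" is the closure, from 0 (fully open) to 1 (shut), set as the call begins (left out, the last holds). The fingers move at their own pace and stop on an object; "grip_force" is the grip in N (left out, the last holds). Time passes only in rows, so rows that do not move let the fingers close. It gives the time, the measured TCP pose, the force, the opening and the grip force at its end, in the units of the state.
- r.state(): the state, without advancing time (a new reading comes with each control period).
- r.camera(name): name is "scene" or "top" or "wrist"; returns a dict with "color" (420x560x3 uint8, blue, green, red), "fx", "fy", "cx", "cy" (pixels), "world_from_camera" (4x4, takes a point from camera to world coordinates); the wrist camera has in their place "tool_from_camera" (4x4, takes a point from camera to tool coordinates, whose origin is the TCP and whose axes are the flange's). Camera axes: x right, y up, looking along -z (the intrinsics and any distortion apply to the point x, -y, -z); pixel columns grow to the right and rows downward; lengths in m; the calibration is good to about 2 mm. The wrist camera is an equidistant fisheye: a pixel r from the principal point sees the ray r / f radians off the axis. A picture is of the moment at which its call begins: read the wrist's pose just before it. There is no depth.
- r.close_job(): hands the job in; it is judged then, once.
The state is a dict: "time_s": time; "q": joint angles; "joint_velocities": joint speeds; "tau": joint torques, N m; "position": TCP position; "orientation": TCP orientation; "wrist_force": force on the tool from outside, world axes, zero at the start; "wrist_torque": the same for the moment, N m; "finger_gap": opening from 0.0 (shut) to 1.0 (fully open); "grasp_force": force on a finger pad.
Only numpy, scipy, OpenCV 4.12 (cv2) and the standard library are available. Lean on these libraries where they do the work, as an engineer would, in place of code of your own. Each camera call takes 0.05 s, during which the arm holds its last target. There are 200 camera calls.

## Working session

There is one attempt and no reset: what is moved stays moved. The work goes in short steps, Python scripts to look and compute and a tool call to move; the robot and the scene stay as the last step left them, time stands still between calls to the robot, and variables do not carry over. Pictures are saved under pics/ and viewed, at most 10 in all, crops included, and the job is handed in when it is done.

Besides the shell and the picture viewer there is one more tool, called after "Call:" as name(argument=value, ...), one argument or row to a line, values as JSON. move_arm: Moves the arm, as the interface text tells. Its arguments: {"type":"object","properties":{"plan":{"type":"string"},"grip":{"type":"number"},"grip_force":{"type":"number"}},"required":["plan"]}

```bash
mkdir -p pics
python3 - <<'E'
from station import r
import cv2,numpy as np
s=r.state();print({k:np.round(v,3) for k,v in s.items()})
print(r.grip_point_offset)
for n in("scene","top"):
    c=r.camera(n);cv2.imwrite(f"pics/{n}0.png",c["color"]);print(n,c["fx"],c["fy"],c["cx"],c["cy"],np.round(c["world_from_camera"],4).tolist(),[k for k in c])
E
```

```text
{'time_s': np.float64(0.0), 'q': array([-1.414,  0.309,  1.635,  0.   ,  1.2  , -0.07 ]), 'joint_velocities': array([ 0.001,  0.002,  0.   , -0.   , -0.   , -0.001]), 'tau': array([-1.0000e-03, -4.1526e+01, -2.7667e+01, -0.0000e+00,  1.0000e-02,
       -0.0000e+00]), 'position': array([ 0.14 , -0.608,  0.23 ]), 'orientation': array([-3.119, -0.355,  0.   ]), 'wrist_force': array([-0.559,  0.801,  0.38 ]), 'wrist_torque': array([ 0.003, -0.04 , -0.041]), 'grasp_force': np.float64(0.0), 'finger_gap': np.float64(0.999)}
-0.0187
scene 470.00694712435444 470.00694712435444 283.3878978532024 214.38724436030947 [[0.5688, 0.3175, -0.7587, -0.3965], [-0.8223, 0.2029, -0.5316, -0.5636], [-0.0148, 0.9263, 0.3765, 0.5722], [0.0, 0.0, 0.0, 1.0]] ['color', 'fx', 'fy', 'cx', 'cy', 'world_from_camera']
top 442.29649168002743 442.29649168002743 290.2485132487481 205.5808193113055 [[-0.0036, 0.9985, -0.0541, 0.3835], [-0.9999, -0.0042, -0.0107, 0.0215], [-0.0109, 0.0541, 0.9985, 1.4316], [0.0, 0.0, 0.0, 1.0]] ['color', 'fx', 'fy', 'cx', 'cy', 'world_from_camera']
```

View pics/scene0.png

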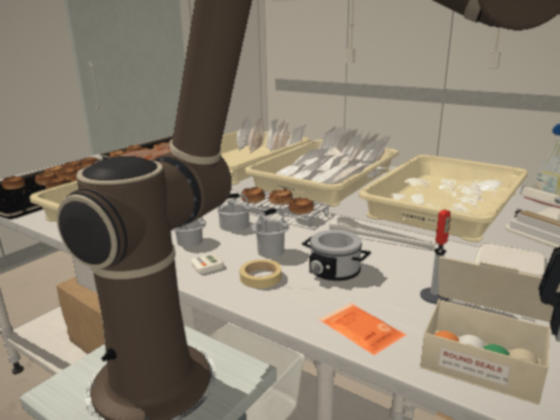

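View pics/top0.png

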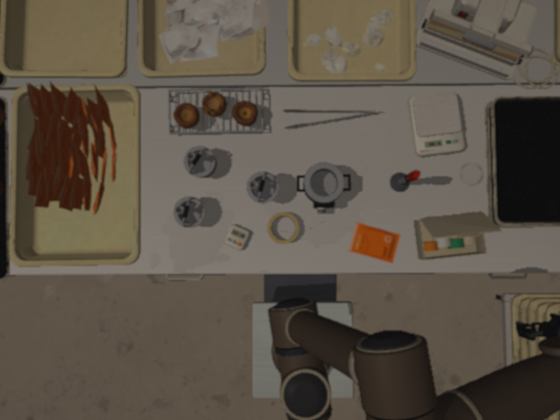

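Pots stand left of the warmer at top pixels (200,162), (263,186) and (189,211). The warmer is at (324,183) and the probe stand at (400,181). I'll enlarge this region.

```bash
cat > h.py <<'E'
import numpy as np,cv2
from station import r
from scipy.spatial.transform import Rotation as R
def ray(c,u,v,T=None):
    T=c["world_from_camera"] if T is None else T
    d=np.array([(u-c["cx"])/c["fx"],-(v-c["cy"])/c["fy"],-1]);return T[:3,3],T[:3,:3]@d
def onplane(c,u,v,z):
    o,d=ray(c,u,v);return o+d*(z-o[2])/d[2]
def toolT():
    s=r.state();T=np.eye(4);T[:3,:3]=R.from_rotvec(s["orientation"]).as_matrix();T[:3,3]=s["position"];return T
def wray(c,u,v,T):
    a=np.array([u-c["cx"],v-c["cy"]]);n=np.hypot(*a)+1e-9;th=n/c["fx"]
    d=np.array([a[0]/n*np.sin(th),-a[1]/n*np.sin(th),-np.cos(th)]);W=T@c["tool_from_camera"]
    return W[:3,3],W[:3,:3]@d
def wplane(c,u,v,T,z):
    o,d=wray(c,u,v,T);return o+d*(z-o[2])/d[2]
def wproj(c,p,T):
    q=np.linalg.inv(T@c["tool_from_camera"])@np.r_[p,1]
    x,y,z=q[0],-q[1],-q[2];n=np.hypot(x,y)+1e-9;th=np.arctan2(n,z)
    return c["cx"]+c["fx"]*th*x/n,c["cy"]+c["fx"]*th*y/n
def proj(c,p):
    q=np.linalg.inv(c["world_from_camera"])@np.r_[p,1]
    return c["cx"]+c["fx"]*q[0]/-q[2],c["cy"]-c["fy"]*q[1]/-q[2]
E
python3 - <<'E'
from h import *
c=r.camera("top")
im=cv2.convertScaleAbs(c["color"],alpha=1.6)
cr=im[140:235,165:345]
cv2.imwrite("pics/topc.png",cv2.resize(cr,None,fx=4.4,fy=4.4,interpolation=cv2.INTER_CUBIC))
for n,(u,v),z in [("a?",(200,162),.1),("b?",(263,186),.1),("c?",(189,211),.1),("w",(324,183),.08),("stand",(400,181),.05),("timer",(238,237),.02),("tape",(284,227),.02),("cakes",(214,104),.08)]:
    print(n,np.round(onplane(c,u,v,z),3))
E
```

```text
a? [0.589 0.309 0.1  ]
b? [0.515 0.118 0.1  ]
c? [0.441 0.342 0.1  ]
w [ 0.526 -0.068  0.08 ]
stand [ 0.534 -0.307  0.05 ]
timer [0.36  0.204 0.02 ]
tape [0.392 0.057 0.02 ]
cakes [0.774 0.272 0.08 ]
```

View pics/topc.png

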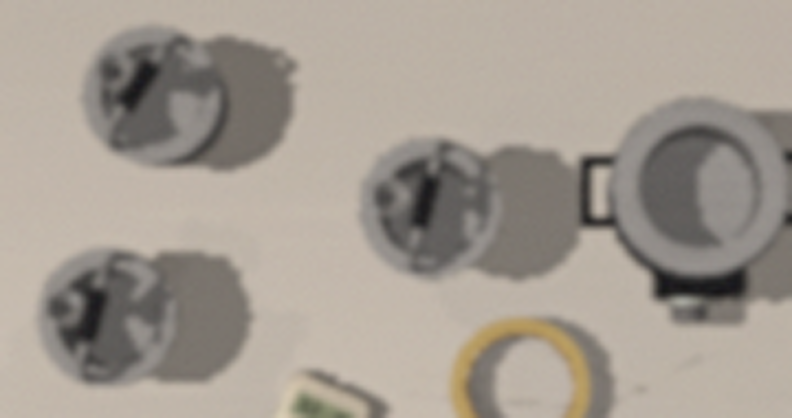

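Run:
```python
from h import *
c=r.camera("scene")
im=cv2.convertScaleAbs(c["color"],alpha=1.2)
cv2.imwrite("pics/scc.png",cv2.resize(im[185:285,170:370],None,fx=4,fy=4,interpolation=cv2.INTER_CUBIC))
t=r.camera("top");sc=c
f=lambda u,v:(165+u/4.4,140+v/4.4)
for n,p,a,b in [("P1",(138,85),(180,40),(115,140)),("P2",(424,203),(445,150),(420,268)),("P3",(94,315),(120,262),(78,370))]:
  for h in(.097,.117):
    g=onplane(t,*f(*p),h);d=onplane(t,*f(*a),h)-onplane(t,*f(*b),h)
    print(n,h,np.round(g,4),"baryaw",np.round(np.degrees(np.arctan2(d[1],d[0])),1),"scene px crop",np.round((np.array(proj(sc,g))-[170,185])*4,1), "table-foot", np.round((np.array(proj(sc,g*[1,1,0]))-[170,185])*4,1))
print(onplane(t,*f(700,187),.08),onplane(t,*f(597,190),.06),onplane(t,*f(793,187),.06))
```

```text
P1 0.097 [0.5982 0.3213 0.097 ] baryaw -32.7 scene px crop [246.3  43.6] table-foot [253.5 162.7]
P1 0.117 [0.595  0.3168 0.117 ] baryaw -32.7 scene px crop [246.6  20.5] table-foot [255.2 165.4]
P2 0.097 [0.5153 0.1231 0.097 ] baryaw -12.0 scene px crop [394.2 134.8] table-foot [398.1 267.1]
P2 0.117 [0.5133 0.1216 0.117 ] baryaw -12.0 scene px crop [393.5 107.9] table-foot [398.1 268.7]
P3 0.097 [0.439  0.3504 0.097 ] baryaw -20.9 scene px crop [ 63.7 102.3] table-foot [ 76.4 229.2]
P3 0.117 [0.4381 0.3455 0.117 ] baryaw -20.9 scene px crop [65.3 76.9] table-foot [ 80.6 231.2]
[ 0.52723095 -0.06809151  0.08      ] [0.5275757  0.00342991 0.06      ] [ 0.52904208 -0.13510959  0.06      ]
```

View pics/scc.png

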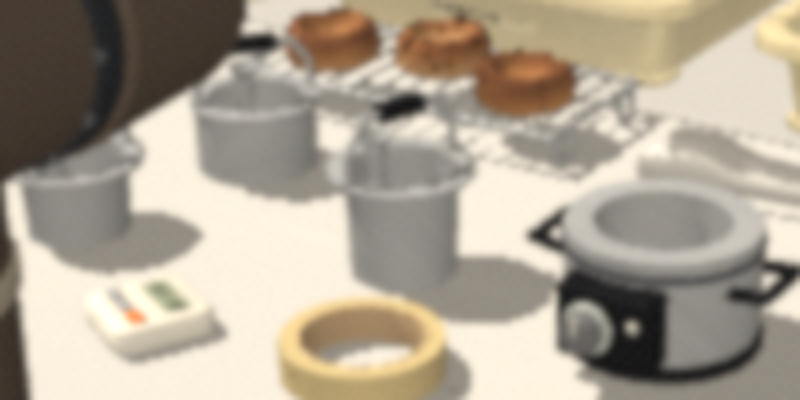

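P2, the middle pot, is tall: its grip at scene crop (402,106) matches 117 mm. P1's body is about as wide as its flange. P3, at the front left, looks like about 80 mm wide and 52 mm deep, so I'll try it first.

```bash
cat >> h.py <<'E'
def go(p,yaw):
    """yaw: desired world direction (deg) of tool y, mod 180"""
    T=toolT();cand=[]
    for y in(yaw,yaw+180):
        a=np.radians(y);Y=np.array([np.cos(a),np.sin(a),0]);Z=np.array([0,0,-1.]);D=np.c_[np.cross(Y,Z),Y,Z]
        rv=R.from_matrix(T[:3,:3].T@D).as_rotvec(degrees=True);cand.append((abs(np.linalg.norm(rv)),rv,D))
    cand.sort(key=lambda x:x[0])
    q6=r.state()["q"][5]
    for _,rv,D in cand:
        d=D.T@(np.asarray(p)-T[:3,3])/.05
        print("turn",np.round(rv,2),"then shift",np.round(d,3),"q6",round(q6,2))
E
python3 - <<'E'
from h import *
print(toolT().round(3).tolist())
go([.43,-.3,.30],69)
go([.40,.30,.25],69)
E
```

```text
[[0.974, 0.225, -0.0, 0.14], [0.225, -0.974, 0.001, -0.609], [0.0, -0.001, -1.0, 0.231], [0.0, 0.0, 0.0, 1.0]]
turn [-6.000e-02  2.000e-02  3.399e+01] then shift [ 3.195 -7.838 -1.387] q6 -0.07
turn [-2.0000e-02 -8.0000e-02 -1.4601e+02] then shift [-3.195  7.838 -1.387] q6 -0.07
turn [-6.000e-02  2.000e-02  3.399e+01] then shift [ -1.666 -18.826  -0.387] q6 -0.07
turn [-2.0000e-02 -8.0000e-02 -1.4601e+02] then shift [ 1.666 18.826 -0.387] q6 -0.07
```

Call:
move_arm(
  plan="0.7 -0.47 -0.14 0 0 0;0.7 -0.47 -0.14 0 0 0;0.7 -0.47 -0.14 0 0 0;0.7 -0.47 -0.14 0 0 0;0.7 -0.47 -0.14 0 0 0;0.7 -0.47 -0.14 0 0 0;0.7 -0.47 -0.14 0 0 0;0.7 -0.47 -0.14 0 0 0;0.7 -0.47 -0.14 0 0 0;0.7 -0.47 -0.14 0 0 0;0.15 -0.84 0.07 0 0 0;0.15 -0.84 0.07 0 0 0;0.15 -0.84 0.07 0 0 0;0.15 -0.84 0.07 0 0 0;0.15 -0.84 0.07 0 0 0;0.15 -0.84 0.07 0 0 0;0.15 -0.84 0.07 0 0 0;0.15 -0.84 0.07 0 0 0;0.15 -0.84 0.07 0 0 0;0.15 -0.84 0.07 0 0 0",
  grip=0.45,
)

```text
time_s: 2.75
position: [0.4071, 0.1262, 0.2663]
orientation: [3.121, 0.356, 0.001]
wrist_force: [0.7, -0.1, 0.4]
finger_gap: 0.552
grasp_force: 0.0
```

Call:
move_arm(
  plan="0.15 -0.84 0.07 0 0 0;0.15 -0.84 0.07 0 0 0;0.15 -0.84 0.07 0 0 0;0.15 -0.84 0.07 0 0 0;0 0 0 0 0 -10.4;0 0 0 0 0 -10.4;0 0 0 0 0 -10.4;0 0 0 0 0 -10.4;0 0 0 0 0 -10.4;0 0 0 0 0 -10.4;0 0 0 0 0 -10.4;0 0 0 0 0 -10.4;0 0 0 0 0 -10.4;0 0 0 0 0 -10.4;0 0 0 0 0 -10.4;0 0 0 0 0 -10.4;0 0 0 0 0 -10.4;0 0 0 0 0 -10.4;0 0 0 0 0 0",
)

```text
time_s: 5.12
position: [0.3987, 0.2952, 0.2522]
orientation: [-0.587, -3.086, 0.0]
wrist_force: [-0.6, -0.4, 0.2]
finger_gap: 0.547
grasp_force: 0.0
```

Run:
```python
from h import *
T=toolT();s=r.state();print(s["time_s"],s["q"].round(3),T.round(3).tolist(),s["finger_gap"])
c=r.camera("wrist");print(c["fx"],c["cx"],c["cy"],c["tool_from_camera"].round(3).tolist())
for p in([.439,.3504,.097],[.598,.321,.097],[.513,.122,.117]): print(np.round(wproj(c,p,T),1))
cv2.imwrite("pics/w1.png",c["color"])
```

```text
5.125 [ 0.549  0.036  1.909  0.     1.197 -0.646] [[-0.93, 0.367, -0.0, 0.399], [0.367, 0.93, -0.0, 0.295], [0.0, -0.0, -1.0, 0.252], [0.0, 0.0, 0.0, 1.0]] 0.5469525816010063
325.19226210127806 277.4982135444615 210.76438016888946 [[-0.0, 0.963, 0.27, 0.068], [1.0, -0.0, 0.001, -0.0], [0.001, 0.27, -0.963, -0.141], [0.0, 0.0, 0.0, 1.0]]
[346.4 213.2]
[360.6 343. ]
[171.9 348.1]
```

View pics/w1.png

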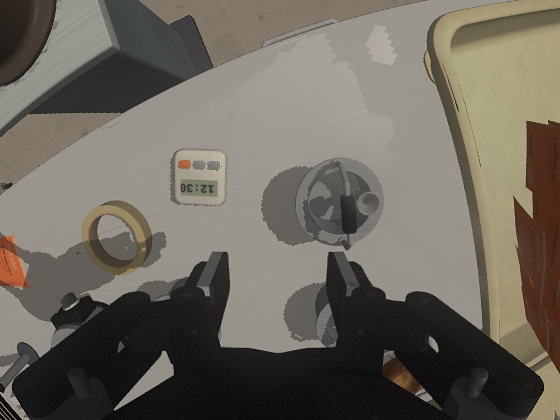

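Wrist view: P3's grip is centred near (348,214), within 2 px of the prediction. The bar ends are at (340,162) and (348,248).

Run:
```python
from h import *
T=toolT();c=r.camera("wrist");im=c["color"]
m=(im.max(2)<45).astype(np.uint8)
m[:,:338]=0;m[:,360:]=0;m[:190]=0;m[242:]=0
n,l,s,cen=cv2.connectedComponentsWithStats(m);k=1+np.argmax(s[1:,4]);print(s[k],cen[k])
pts=np.argwhere(l==k)[:,::-1]
P=np.array([wplane(c,u,v,T,.102) for u,v in pts]);g=P.mean(0)
w,V=np.linalg.eigh(np.cov((P-g)[:,:2].T));d=V[:,1];yaw=np.degrees(np.arctan2(d[1],d[0]));print(g,yaw,np.sqrt(w))
a=wplane(c,340,162,T,.06);b=wplane(c,348,248,T,.06);print("ends",(a+b)/2,np.degrees(np.arctan2(*(b-a)[[1,0]])))
go([g[0],g[1],.16],yaw+90)
```

```text
[341 201  16  33 309] [347.65372168 220.3236246 ]
[0.4445461  0.34872994 0.102     ] 178.52490128670263 [0.00340976 0.00785629]
ends [0.44421116 0.3544227  0.06      ] -13.247577690490228
turn [ -0.    -0.   -20.09] then shift [-0.888  1.094  1.845] q6 -0.64
turn [ -0.     0.   159.91] then shift [ 0.888 -1.094  1.845] q6 -0.64
```

Call:
move_arm(
  plan="-0.1 0.33 0.41 0 0 0;-0.1 0.33 0.41 0 0 0;-0.1 0.34 0.41 0 0 0;-0.1 0.34 0.41 0 0 0;0 0 0 0 0 0",
)

```text
time_s: 5.85
position: [0.4411, 0.35, 0.1684]
orientation: [-0.585, -3.084, 0.004]
wrist_force: [-0.2, -0.2, -0.3]
finger_gap: 0.548
grasp_force: 0.0
```

Run:
```python
from h import *
T=toolT();print(T[:3,3]);c=r.camera("wrist")
print(wproj(c,[.442,.35,.104],T))
cv2.imwrite("pics/w2.png",cv2.resize(c["color"][150:330,180:380],None,fx=3,fy=3,interpolation=cv2.INTER_CUBIC))
```

```text
[0.44108544 0.35002569 0.16835523]
(np.float64(278.5706357057663), np.float64(227.64162386959106))
```

View pics/w2.png

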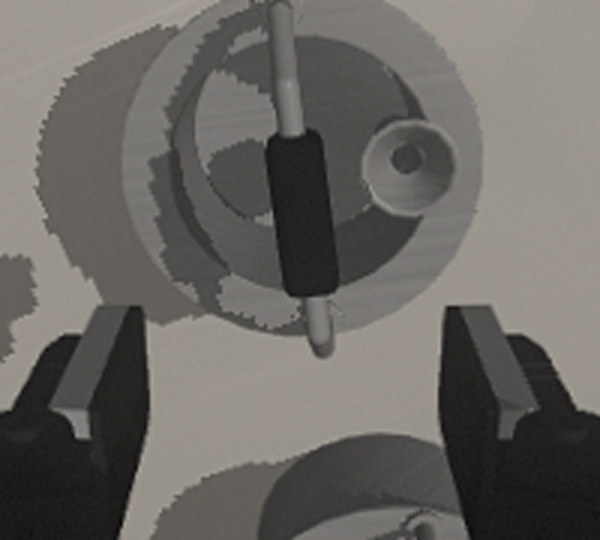

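Wrist crop: the grip runs from (294,135) to (312,295), the funnel is at (408,165), and the open fingers straddle the grip.

Run:
```python
from h import *
T=toolT();c=r.camera("wrist")
a=wplane(c,278,195,T,.104);b=wplane(c,284,248.3,T,.104);print(a,b,np.linalg.norm(a-b));g=(a+b)/2
yaw=np.degrees(np.arctan2(*(b-a)[[1,0]]));print(g,yaw);go([g[0],g[1],.081],yaw+90)
f=wplane(c,180+408/3,150+167/3,T,.07);print("funnel",f,np.linalg.norm((f-g)[:2]))
```

```text
[0.42156677 0.35769049 0.104     ] [0.45790138 0.34784679 0.104     ] 0.037644425442550276
[0.43973407 0.35276864 0.104     ] -15.158576322543114
turn [-0.05 -0.03 -6.3 ] then shift [0.051 0.043 1.786] q6 -0.6
turn [-4.000e-02  7.000e-02  1.737e+02] then shift [-0.051 -0.043  1.786] q6 -0.6
funnel [0.44721454 0.37897717 0.07      ] 0.027255172168933157
```

Call:
move_arm(
  plan="0 0 0 0 0 -6.3;0.01 0.01 0.36 0 0 0;0.01 0.01 0.36 0 0 0;0.01 0.01 0.36 0 0 0;0.01 0.01 0.36 0 0 0;0.01 0 0.35 0 0 0;0 0 0 0 0 0",
)

```text
time_s: 6.82
position: [0.4384, 0.3519, 0.0784]
orientation: [-0.413, -3.111, 0.005]
wrist_force: [0.2, -0.5, 1.5]
finger_gap: 0.547
grasp_force: 0.0
```

Call:
move_arm(
  plan="0 0 0 0 0 0;0 0 0 0 0 0;0 0 0 0 0 0;0 0 0 0 0 0",
  grip=1,
  grip_force=60,
)

```text
time_s: 7.32
position: [0.4405, 0.3531, 0.0816]
orientation: [0.413, 3.113, 0.001]
wrist_force: [-0.7, -0.3, 2.7]
finger_gap: 0.141
grasp_force: 60.1
```

Call:
move_arm(
  plan="0 0 -0.2 0 0 0;0 0 -0.5 0 0 0;0 0 -0.7 0 0 0;0 0 -0.7 0 0 0;0 0 -0.7 0 0 0;0 0 0 0 0 0",
)

```text
time_s: 8.07
position: [0.442, 0.3544, 0.2245]
orientation: [0.412, 3.109, 0.009]
wrist_force: [0.2, -0.1, -2.8]
finger_gap: 0.138
grasp_force: 59.4
```

Run:
```python
from h import *
s=r.state();T=toolT();print(s["time_s"],T.round(3).tolist(),s["finger_gap"],s["grasp_force"],s["wrist_force"],s["q"].round(2))
go([.527,-.068,.221],np.degrees(np.arctan2(T[1,1],T[0,1])))
c=r.camera("wrist");cv2.imwrite("pics/w3.png",c["color"])
```

```text
8.075 [[-0.965, 0.261, 0.006, 0.442], [0.261, 0.965, 0.005, 0.354], [-0.005, 0.006, -1.0, 0.224], [0.0, 0.0, 0.0, 1.0]] 0.13782424844533542 59.38303291797638 [ 0.24590664 -0.10583172 -2.80691414] [ 0.6   0.2   1.79  0.    1.15 -0.71]
turn [ 0.35  0.29 -0.  ] then shift [-3.842 -7.714  0.069] q6 -0.71
turn [  0.45  -0.56 180.  ] then shift [3.842 7.714 0.069] q6 -0.71
```

Run:
```python
from h import *
c=r.camera("top");im=cv2.imread("pics/top0.png");g=cv2.cvtColor(cv2.resize(im[150:220,290:360],None,fx=8,fy=8,interpolation=cv2.INTER_CUBIC),cv2.COLOR_BGR2GRAY)
# radial edges from guess centre
def f(guess,rlo,rhi,sign):
    cx,cy=guess
    for _ in range(5):
        P=[]
        for a in np.radians(np.arange(0,360,4)):
            rr=np.arange(rlo,rhi,.5);u=cx+rr*np.cos(a);v=cy+rr*np.sin(a)
            uu=((u-290+.5)*8-.5).astype(np.float32);vv=((v-150+.5)*8-.5).astype(np.float32)
            p=cv2.remap(g,uu[None],vv[None],cv2.INTER_LINEAR)[0].astype(float)
            d=sign*np.gradient(np.convolve(p,np.ones(3)/3,'valid'));k=np.argmax(d)+1
            if d.max()>4:P.append(onplane(c,u[k],v[k],.08)[:2])
        P=np.array(P)
        for _ in range(4):
            A=np.c_[2*P,np.ones(len(P))];s=np.linalg.lstsq(A,(P**2).sum(1),rcond=None)[0];R0=np.sqrt(s[2]+s[:2]@s[:2]);e=np.hypot(*(P-s[:2]).T)-R0
            P=P[abs(e)<max(.002,1.5*e.std())]
        cx,cy=proj(c,[*s[:2],.08])
    return s[:2],R0,e.std(),len(P)
print("outer",f((324,182.5),17,24,-1));print("outer+",f((324,182.5),17,24,1));print("inner",f((324,182.5),10,16.5,1))
```

```text
outer (array([ 0.52765273, -0.06676507]), np.float64(0.061016620642380816), np.float64(0.0009071652139665508), 45)
outer+ (array([ 0.52304425, -0.06993188]), np.float64(0.07009526467199123), np.float64(0.000949009719226074), 44)
inner (array([ 0.52891539, -0.06705503]), np.float64(0.043072727660144014), np.float64(0.0005117689256844342), 78)
```

Call:
move_arm(
  plan="-0.38 -0.77 0 0 0 0;-0.38 -0.77 0 0 0 0;-0.38 -0.77 0 0 0 0;-0.38 -0.77 0 0 0 0;-0.38 -0.77 0 0 0 0;-0.38 -0.77 0 0 0 0;-0.38 -0.77 0 0 0 0;-0.38 -0.77 0 0 0 0;-0.38 -0.77 0 0 0 0;-0.38 -0.77 0 0 0 0;0 0 0 0 0 0;0 0 0 0 0 0",
)

```text
time_s: 9.68
position: [0.5215, -0.0677, 0.2187]
orientation: [-0.414, -3.11, -0.002]
wrist_force: [-0.6, -0.1, -1.9]
finger_gap: 0.137
grasp_force: 59.4
```

Run:
```python
from h import *
T=toolT();print(r.state()["time_s"],T.round(4).tolist());c=r.camera("wrist")
print([np.round(wproj(c,p,T)) for p in([.527,-.068,.08],[.465,-.068,.08])])
cv2.imwrite("pics/w4.png",c["color"])
```

```text
9.675 [[-0.9652, 0.2614, -0.0042, 0.5215], [0.2614, 0.9652, 0.0017, -0.0677], [0.0045, 0.0005, -1.0, 0.2187], [0.0, 0.0, 0.0, 1.0]]
[array([279., 206.]), array([260., 139.])]
```

View pics/w4.png

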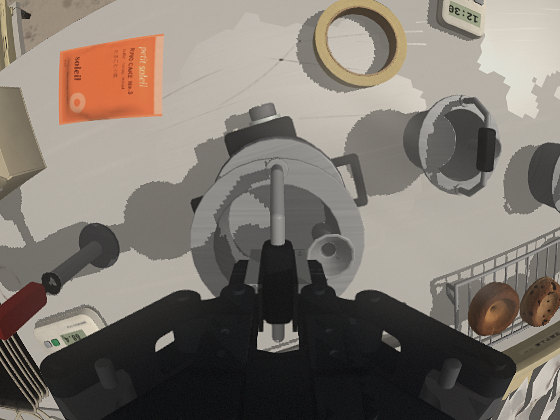

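Call:
move_arm(
  plan="-0.13 0.05 0.2 0 0 0;0 0 0.3 0 0 0;0 0 0.3 0 0 0;0 0 0.2 0 0 0;0 0 0 0 0 0;0 0 0 0 0 0",
)

```text
time_s: 10.48
position: [0.5304, -0.0677, 0.1711]
orientation: [0.413, 3.114, -0.0]
wrist_force: [-0.1, -0.3, -2.7]
finger_gap: 0.136
grasp_force: 59.4
```

Call:
move_arm(
  plan="0 0 0.1 0 0 0;0 0 0.1 0 0 0;0 0 0.1 0 0 0;0 0 0 0 0 0;0 0 0 0 0 0",
)

```text
time_s: 11.1
position: [0.5301, -0.0676, 0.1558]
orientation: [0.413, 3.114, 0.0]
wrist_force: [0.5, -0.4, -1.8]
finger_gap: 0.139
grasp_force: 59.4
```

Call:
move_arm(
  plan="0.03 0 0.1 0 0 0;0 0 0.1 0 0 0;0 0 0.1 0 0 0;0 0 0 0 0 0",
)

```text
time_s: 11.6
position: [0.528, -0.0671, 0.14]
orientation: [-0.413, -3.113, -0.0]
wrist_force: [0.1, -1.2, -2.0]
finger_gap: 0.141
grasp_force: 59.4
```

Call:
move_arm(
  plan="0 0 0.1 0 0 0;0 0 0.1 0 0 0;0 0 0.1 0 0 0;0 0 0 0 0 0",
)

```text
time_s: 12.1
position: [0.528, -0.0671, 0.1251]
orientation: [-0.413, -3.113, -0.0]
wrist_force: [-0.1, -0.2, -2.8]
finger_gap: 0.135
grasp_force: 59.4
```

Still free; foot is about 36 mm down. Going on.

Call:
move_arm(
  plan="0 0 0.1 0 0 0;0 0 0.1 0 0 0;0 0 0.06 0 0 0;0 0 0 0 0 0",
)

```text
time_s: 12.6
position: [0.5283, -0.0672, 0.1124]
orientation: [-0.413, -3.114, -0.0]
wrist_force: [-0.1, -0.3, -1.5]
finger_gap: 0.139
grasp_force: 59.4
```

Call:
move_arm(
  plan="0 0 0.04 0 0 0;0 0 0.04 0 0 0;0 0 0 0 0 0;0 0 0 0 0 0",
)

```text
time_s: 13.1
position: [0.5288, -0.0675, 0.1095]
orientation: [0.413, 3.114, -0.001]
wrist_force: [-2.8, -0.1, 5.1]
finger_gap: 0.142
grasp_force: 60.4
```

Call:
move_arm(
  plan="0 0 0 0 0 0;0 0 0 0 0 0;0 0 0 0 0 0;0 0 -0.4 0 0 0;0 0 -0.6 0 0 0;0 0 -0.6 0 0 0;0 0 -0.6 0 0 0;0 0 -0.6 0 0 0;0 0 0 0 0 0;0 0 0 0 0 0",
  grip=0.45,
)

```text
time_s: 14.35
position: [0.5279, -0.067, 0.2477]
orientation: [-0.413, -3.113, -0.0]
wrist_force: [0.2, -0.1, -0.0]
finger_gap: 0.551
grasp_force: 0.0
```

Run:
```python
from h import *
T=toolT();print(r.state()["time_s"],T.round(4).tolist());c=r.camera("wrist")
cv2.imwrite("pics/w5.png",cv2.resize(c["color"][100:330,150:420],None,fx=2.6,fy=2.6,interpolation=cv2.INTER_CUBIC))
print(wproj(c,[.5285,-.0673,.132],T),wproj(c,[.5357,-.04,.098],T))
s=r.camera("scene");cv2.imwrite("pics/s5.png",cv2.resize(s["color"][180:310,290:470],None,fx=4.2,fy=4.2,interpolation=cv2.INTER_CUBIC))
```

```text
14.35 [[-0.9655, 0.2606, -0.0015, 0.5279], [0.2606, 0.9655, 0.0004, -0.067], [0.0015, -0.0, -1.0, 0.2477], [0.0, 0.0, 0.0, 1.0]]
(np.float64(277.6817767685327), np.float64(207.39851132013064)) (np.float64(308.29564415861176), np.float64(197.7111768359745))
```

View pics/w5.png

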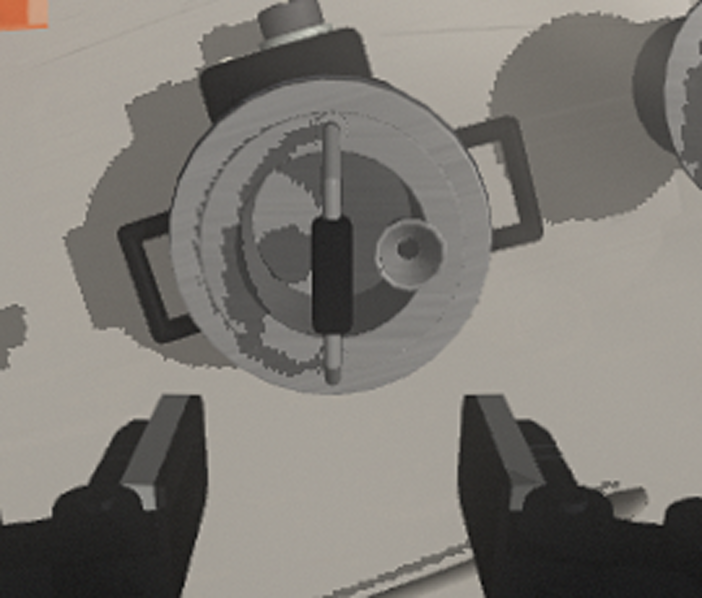

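View pics/s5.png

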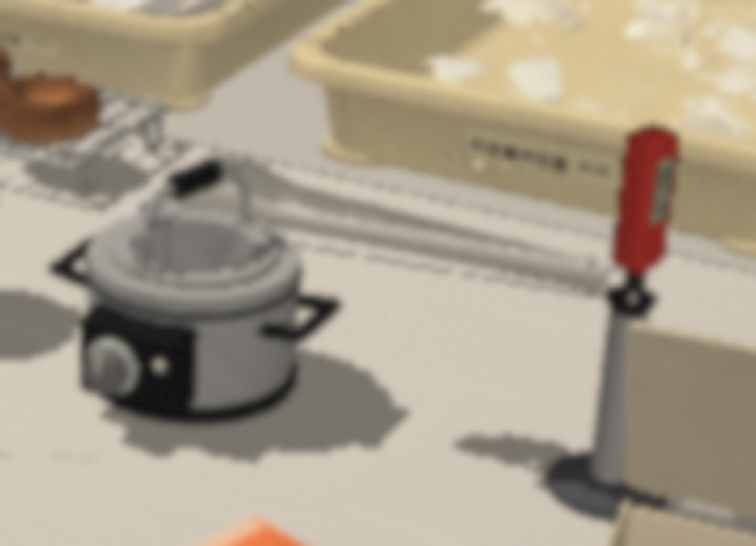

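P3 is nested: its flange covers the rim evenly, and the grip (278,206) and funnel (308,198) sit where predicted. The other two pots still stand untouched. Next is the probe, so I'll locate the stand.

Run:
```python
from h import *
c=r.camera("wrist")
T=np.array([[-0.9652,0.2614,-0.0042,0.5215],[0.2614,0.9652,0.0017,-0.0677],[0.0045,0.0005,-1.0,0.2187],[0,0,0,1]])
print("foot",wplane(c,99,245,T,.004),"top",wplane(c,52,283,T,.114))
t=r.camera("top");im=t["color"]
h=cv2.cvtColor(im,cv2.COLOR_BGR2HSV);m=((h[...,0]<8)|(h[...,0]>172))&(h[...,1]>130)&(h[...,2]>60)
m[:, :385]=0;m[:,430:]=0;m[:165]=0;m[195:]=0
p=np.argwhere(m);print(len(p),p.mean(0)[::-1],p.min(0),p.max(0),"ctr@.17",onplane(t,*p.mean(0)[::-1],.17))
fn=onplane(t,400,181.5,.005);print(fn,"funnel top px of that",proj(t,[*fn[:2],.116]))
go([.53,-.25,.34],90);go([.53,-.25,.34],0)
```

```text
foot [ 0.53458709 -0.31474515  0.004     ] top [ 0.53553083 -0.31491784  0.114     ]
38 [416.5 174.5] [171 414] [178 419] ctr@.17 [ 0.53936018 -0.32627685  0.17      ]
[ 0.53727381 -0.31817406  0.005     ] funnel top px of that (np.float64(408.8207780947687), np.float64(177.4610107549895))
turn [ 1.000e-02 -1.700e-01 -1.511e+01] then shift [-0.048 -3.66  -1.858] q6 -1.52
turn [-2.5000e-01 -2.0000e-02  1.6489e+02] then shift [ 0.048  3.66  -1.858] q6 -1.52
turn [-0.12 -0.14 74.89] then shift [-3.66   0.048 -1.858] q6 -1.52
turn [   0.15   -0.13 -105.11] then shift [ 3.66  -0.048 -1.858] q6 -1.52
```

Call:
move_arm(
  plan="-0.1 -0.3 -0.4 0 0 0;-0.19 -0.64 -0.4 0 0 0;-0.19 -0.64 -0.4 0 0 0;-0.19 -0.64 -0.4 0 0 0;-0.19 -0.64 -0.25 0 0 0;-0.19 -0.64 0 0 0 0;-0.19 -0.64 0 0 0 0;-0.19 -0.61 0 0 0 0;0 0 0 0 0 0;0 0 0 0 0 0",
)

```text
time_s: 15.8
position: [0.5354, -0.3145, 0.3402]
orientation: [-0.413, -3.113, -0.002]
wrist_force: [0.1, 0.4, 0.1]
finger_gap: 0.553
grasp_force: 0.0
```

Run:
```python
from h import *
T=toolT();print(r.state()["time_s"],T.round(4).tolist());c=r.camera("wrist")
for z in(.116,.132,.208):print(z,wproj(c,[.535,-.315,z],T))
cv2.imwrite("pics/w6.png",cv2.resize(c["color"][120:280,190:390],None,fx=3.6,fy=3.6,interpolation=cv2.INTER_CUBIC))
```

```text
15.8 [[-0.9654, 0.2608, -0.0014, 0.5354], [0.2608, 0.9654, 0.0018, -0.3145], [0.0018, 0.0013, -1.0, 0.3402], [0.0, 0.0, 0.0, 1.0]]
0.116 (np.float64(277.0128243706609), np.float64(182.09447608802765))
0.132 (np.float64(276.99759139269435), np.float64(184.76173494885168))
0.208 (np.float64(276.9027868524342), np.float64(201.47781051271397))
```

View pics/w6.png

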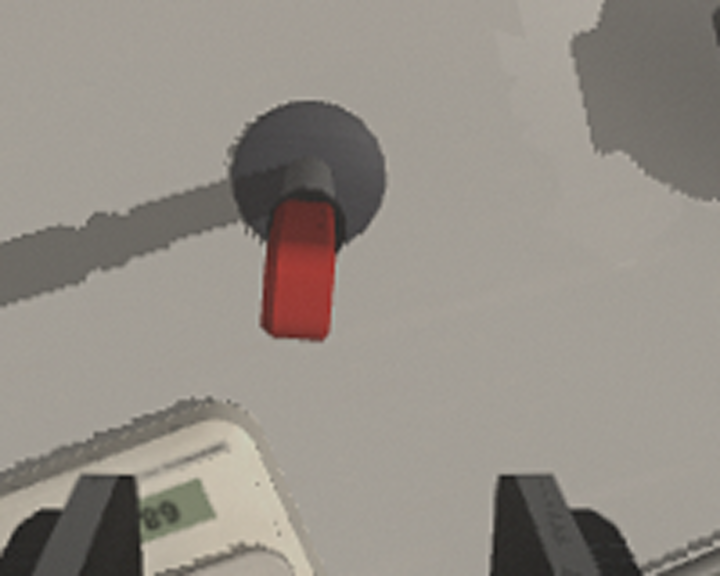

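Wrist crop: the head's top face has corners at about (271,245), (336,247), (328,340) and (263,328). Its 17 mm thickness lies along tool y, so the fingers are aligned to within about 5°. The foot disc is centred near (308,172).

Run:
```python
from h import *
T=toolT();c=r.camera("wrist")
P=[wplane(c,190+u/3.6,120+v/3.6,T,.208) for u,v in((271,245),(336,247),(328,340),(263,328))];P=np.array(P)
print(P.round(4),P.mean(0));e=P[2]+P[3]-P[0]-P[1];yaw=np.degrees(np.arctan2(e[1],e[0]));print("sizes",[np.linalg.norm(P[i]-P[i-1]) for i in range(4)],"headx",yaw)
f=wplane(c,190+308/3.6,120+172/3.6,T,.003);print("foot",f)
go([f[0],f[1],.151],yaw+90);go([*P.mean(0)[:2],.151],yaw+90)
```

```text
[[ 0.5212 -0.3213  0.208 ]
 [ 0.5257 -0.3064  0.208 ]
 [ 0.5476 -0.3142  0.208 ]
 [ 0.5405 -0.3287  0.208 ]] [ 0.53372673 -0.31766308  0.208     ]
sizes [np.float64(0.020708543434575535), np.float64(0.015540054015702845), np.float64(0.02321557832419493), np.float64(0.016114082629017003)] headx -20.28635801376489
foot [ 0.53409295 -0.31683608  0.003     ]
turn [ 0.04 -0.05  5.23] then shift [ 0.011 -0.064  3.798] q6 -1.91
turn [ 7.0000e-02  6.0000e-02 -1.7477e+02] then shift [-0.011  0.064  3.798] q6 -1.91
turn [ 0.04 -0.05  5.23] then shift [ 0.012 -0.082  3.798] q6 -1.91
turn [ 7.0000e-02  6.0000e-02 -1.7477e+02] then shift [-0.012  0.082  3.798] q6 -1.91
```

Call:
move_arm(
  plan="0.01 -0.06 0 0 0 5.2;0 0 0.47 0 0 0;0 0 0.47 0 0 0;0 0 0.47 0 0 0;0 0 0.47 0 0 0;0 0 0.47 0 0 0;0 0 0.47 0 0 0;0 0 0.47 0 0 0;0 0 0.47 0 0 0;0 0 0 0 0 0;0 0 0 0 0 0",
)

```text
time_s: 17.27
position: [0.5352, -0.3177, 0.1543]
orientation: [0.552, 3.091, -0.001]
wrist_force: [0.4, -1.0, 0.2]
finger_gap: 0.55
grasp_force: 0.0
```

Call:
move_arm(
  plan="0 0 0 0 0 0;0 0 0 0 0 0;0 0 0 0 0 0;0 0 0 0 0 0",
  grip=1,
  grip_force=40,
)

```text
time_s: 17.77
position: [0.5353, -0.3183, 0.1546]
orientation: [0.554, 3.09, -0.001]
wrist_force: [0.5, 0.6, 5.2]
finger_gap: 0.194
grasp_force: 41.9
```

Call:
move_arm(
  plan="0 0 -0.2 0 0 0;0 0 -0.4 0 0 0;0 0 -0.5 0 0 0;0 0 -0.5 0 0 0;0 0 -0.5 0 0 0;0 0 -0.5 0 0 0;0 0 -0.4 0 0 0;0 0 0 0 0 0;0 0 0 0 0 0",
)

```text
time_s: 18.9
position: [0.5338, -0.3175, 0.3024]
orientation: [-0.553, -3.091, -0.001]
wrist_force: [0.3, 1.0, -1.5]
finger_gap: 0.199
grasp_force: 41.2
```

Run:
```python
from h import *
T=toolT();s=r.state();print(s["time_s"],T.round(4).tolist(),s["finger_gap"],s["wrist_force"])
go([.5357,-.040,T[2,3]],np.degrees(np.arctan2(T[1,1],T[0,1])))
c=r.camera("wrist");cv2.imwrite("pics/w7.png",c["color"])
# where the head centre, stem points would project if plumb
for z in(.0,-.03+.019,.019+.038,.019+.06,.019+.1,.019+.13): print(z,wproj(c,(T@np.r_[0,0,z,1])[:3],T))
```

```text
18.9 [[-0.9379, 0.347, -0.0016, 0.5338], [0.347, 0.9379, 0.001, -0.3175], [0.0019, 0.0003, -1.0, 0.3024], [0.0, 0.0, 0.0, 1.0]] 0.19941304363417814 [ 0.34775676  0.96340814 -1.47897605]
turn [ 0.02 -0.11  0.  ] then shift [1.891 5.219 0.   ] q6 -1.82
turn [ 1.7e-01  3.0e-02 -1.8e+02] then shift [-1.891 -5.219  0.   ] q6 -1.82
0.0 (np.float64(277.8013113003335), np.float64(268.38985018067564))
-0.011 (np.float64(277.80137845354824), np.float64(278.9718816459814))
0.056999999999999995 (np.float64(277.79926337854823), np.float64(229.82209334807754))
0.079 (np.float64(277.7982608399147), np.float64(219.70974102804507))
0.11900000000000001 (np.float64(277.79650922732174), np.float64(205.3744036486434))
0.149 (np.float64(277.7953156628167), np.float64(197.05912579606084))
```

Call:
move_arm(
  plan="0.12 0.33 0 0 0 0;0.24 0.65 0 0 0 0;0.24 0.65 0 0 0 0;0.24 0.65 0 0 0 0;0.24 0.65 0 0 0 0;0.24 0.65 0 0 0 0;0.24 0.65 0 0 0 0;0.24 0.65 0 0 0 0;0.12 0.33 0 0 0 0;0 0 0 0 0 0;0 0 0 0 0 0;0 0 0 0 0 0",
)

```text
time_s: 20.45
position: [0.5348, -0.0413, 0.3032]
orientation: [-0.556, -3.092, 0.001]
wrist_force: [-0.1, -0.3, -0.4]
finger_gap: 0.193
grasp_force: 41.2
```

Run:
```python
from h import *
T=toolT();s=r.state();print(s["time_s"],T.round(4).tolist(),s["finger_gap"])
go([.5357,-.040,T[2,3]],np.degrees(np.arctan2(T[1,1],T[0,1])))
c=r.camera("wrist");cv2.imwrite("pics/w8.png",c["color"])
print("tip pred",wproj(c,(T@np.r_[0,0,.1445,1])[:3],T),"guide",wproj(c,[.5357,-.04,.098],T))
g=cv2.cvtColor(c["color"],cv2.COLOR_BGR2GRAY)
a=cv2.imread("pics/w7.png",0)
print("w7");[print(v,a[v,266:292].tolist()) for v in range(186,226,4)]
print("w8");[print(v,g[v,262:296].tolist()) for v in range(170,226,3)]
```

```text
20.45 [[-0.9374, 0.3483, -0.0001, 0.5348], [0.3483, 0.9374, -0.0004, -0.0413], [-0.0, -0.0004, -1.0, 0.3032], [0.0, 0.0, 0.0, 1.0]] 0.19284919419359522
turn [-0.02  0.    0.  ] then shift [-0.007  0.031  0.   ] q6 -1.37
turn [-0.0e+00 -4.0e-02 -1.8e+02] then shift [ 0.007 -0.031  0.   ] q6 -1.37
tip pred (np.float64(277.7944386808625), np.float64(198.2031584192612)) guide (np.float64(279.28245908405995), np.float64(185.49478351977547))
w7
186 [57, 51, 49, 48, 50, 49, 43, 52, 134, 146, 119, 95, 82, 87, 83, 91, 86, 60, 46, 49, 47, 50, 50, 51, 72, 79]
190 [54, 49, 51, 51, 48, 47, 43, 94, 152, 164, 97, 87, 70, 73, 69, 111, 95, 87, 43, 47, 48, 47, 49, 50, 58, 74]
194 [110, 88, 46, 51, 55, 50, 50, 49, 47, 49, 70, 84, 91, 87, 70, 58, 44, 46, 47, 47, 49, 49, 50, 65, 168, 172]
198 [168, 171, 158, 119, 39, 47, 50, 53, 48, 48, 73, 87, 105, 123, 68, 48, 50, 50, 51, 49, 43, 89, 159, 171, 168, 169]
202 [167, 167, 167, 169, 166, 168, 171, 163, 157, 159, 78, 87, 103, 119, 131, 155, 159, 155, 172, 170, 168, 167, 167, 168, 166, 168]
206 [167, 166, 168, 166, 167, 165, 167, 167, 167, 174, 74, 86, 103, 1
[... 2977 characters left out ...]
35, 137]
215 [106, 119, 124, 129, 133, 135, 135, 133, 133, 135, 137, 137, 139, 121, 75, 88, 100, 115, 123, 140, 139, 139, 140, 136, 134, 136, 137, 137, 139, 140, 141, 141, 141, 142]
218 [138, 136, 136, 135, 136, 135, 134, 134, 136, 136, 136, 135, 138, 101, 78, 88, 102, 114, 122, 134, 140, 133, 140, 140, 141, 141, 139, 138, 135, 139, 138, 136, 131, 161]
221 [135, 125, 135, 137, 136, 136, 137, 136, 134, 135, 138, 136, 139, 106, 76, 87, 102, 115, 118, 140, 137, 136, 139, 136, 135, 135, 137, 135, 135, 121, 165, 169, 168, 166]
224 [133, 128, 134, 133, 135, 134, 133, 133, 134, 131, 135, 135, 140, 104, 76, 89, 101, 114, 118, 136, 137, 138, 138, 135, 134, 146, 166, 168, 168, 167, 167, 166, 166, 168]
```

Call:
move_arm(
  plan="0 0.03 0.2 0 0 0;0 0 0.3 0 0 0;0 0 0.3 0 0 0;0 0 0.2 0 0 0;0 0 0 0 0 0;0 0 0 0 0 0",
)

```text
time_s: 21.25
position: [0.5357, -0.0389, 0.2536]
orientation: [0.554, 3.092, 0.0]
wrist_force: [1.2, -0.1, -0.8]
finger_gap: 0.195
grasp_force: 41.2
```

Call:
move_arm(
  plan="0 0 0.15 0 0 0;0 0 0.15 0 0 0;0 0 0.15 0 0 0;0 0 0.15 0 0 0;0 0 0 0 0 0",
)

```text
time_s: 21.88
position: [0.5348, -0.0389, 0.2222]
orientation: [-0.553, -3.091, 0.0]
wrist_force: [0.5, -0.8, -0.0]
finger_gap: 0.191
grasp_force: 41.2
```

Call:
move_arm(
  plan="0 0 0.15 0 0 0;0 0 0.15 0 0 0;0 0 0.15 0 0 0;0 0 0.15 0 0 0;0 0 0 0 0 0",
)

```text
time_s: 22.5
position: [0.5348, -0.0389, 0.1923]
orientation: [-0.553, -3.091, 0.0]
wrist_force: [-0.4, -0.8, 0.1]
finger_gap: 0.191
grasp_force: 41.2
```

Call:
move_arm(
  plan="0 0 0.1 0 0 0;0 0 0.06 0 0 0;0 0 0.04 0 0 0;0 0 0 0 0 0",
)

```text
time_s: 23.0
position: [0.5352, -0.0388, 0.1831]
orientation: [-0.554, -3.092, 0.0]
wrist_force: [-0.5, -0.1, -0.5]
finger_gap: 0.194
grasp_force: 41.2
```

Call:
move_arm(
  plan="0 0 0.04 0 0 0;0 0 0.04 0 0 0;0 0 0 0 0 0;0 0 0 0 0 0",
)

```text
time_s: 23.5
position: [0.5354, -0.0389, 0.1793]
orientation: [0.554, 3.092, -0.0]
wrist_force: [-0.9, -0.4, -0.9]
finger_gap: 0.194
grasp_force: 41.2
```

Call:
move_arm(
  plan="0 0 0.03 0 0 0;0 0 0.03 0 0 0;0 0 0 0 0 0;0 0 0 0 0 0",
)

```text
time_s: 24.0
position: [0.5361, -0.039, 0.1783]
orientation: [0.553, 3.091, -0.0]
wrist_force: [-2.5, 0.1, 7.8]
finger_gap: 0.192
grasp_force: 42.6
```

Contact at the expected floor height (z 0.178), so I'll release and retreat straight up.

Call:
move_arm(
  plan="0 0 0 0 0 0;0 0 0 0 0 0;0 0 0 0 0 0;0 0 0 0 0 0;0 0 -0.3 0 0 0;0 0 -0.5 0 0 0;0 0 -0.6 0 0 0;0 0 -0.6 0 0 0;0 0 -0.6 0 0 0;0 0 -0.6 0 0 0;0 0 0 0 0 0;0 0 0 0 0 0;0 0 0 0 0 0;0 0 0 0 0 0",
  grip=0.45,
)

```text
time_s: 25.75
position: [0.5347, -0.0388, 0.3349]
orientation: [-0.553, -3.09, 0.0]
wrist_force: [0.2, 0.1, 0.3]
finger_gap: 0.545
grasp_force: 0.0
```

Run:
```python
from h import *
T=toolT();s=r.state();print(s["time_s"],s["position"],s["wrist_force"])
def red(im):
    h=cv2.cvtColor(im,cv2.COLOR_BGR2HSV);m=(((h[...,0]<6)|(h[...,0]>172))&(h[...,1]>150)&(h[...,2]>60)).astype(np.uint8)
    n,l,st,ce=cv2.connectedComponentsWithStats(m);return [(st[i].tolist(),ce[i].round(1).tolist()) for i in range(1,n) if st[i,4]>20]
for _ in range(3):
    c=r.camera("wrist");print("wrist",red(c["color"]))
s_=r.camera("scene");print("scene",red(s_["color"]))
a=np.array([.5357,-.04,0])
print("pred scene head bottom/top",[np.round(proj(s_,a+[0,0,z]),1) for z in(.156,.194,.232)])
print("pred wrist head top/bottom",[np.round(wproj(c,a+[0,0,z],T),1) for z in(.232,.156)])
```

```text
25.75 [ 0.53468394 -0.03877263  0.33492092] [0.17477371 0.08870521 0.2506217 ]
wrist [([246, 168, 33, 33, 800], [262.0, 183.4])]
wrist [([246, 168, 33, 33, 797], [262.1, 182.9])]
wrist [([246, 168, 33, 33, 793], [262.0, 182.7])]
scene [([322, 182, 9, 30, 199], [325.3, 196.2])]
pred scene head bottom/top [array([327. , 207.5]), array([327.3, 192.8]), array([327.6, 177.6])]
pred wrist head top/bottom [array([276.8, 212.6]), array([277.1, 192. ])]
```

Run:
```python
from h import *
T=toolT();c=r.camera("wrist");s=r.camera("scene")
o1,d1=wray(c,262,183,T);o2,d2=ray(s,326,196.5)
d1/=np.linalg.norm(d1);d2/=np.linalg.norm(d2)
k=np.linalg.lstsq(np.c_[d1,-d2],o2-o1,rcond=None)[0];p=o1+k[0]*d1;q=o2+k[1]*d2;print(p,q)
m=(p+q)/2;print("lean deg",np.degrees(np.arctan2(np.hypot(*(m[:2]-[.5357,-.04])),m[2]-.075)))
h=cv2.cvtColor(c["color"],cv2.COLOR_BGR2HSV);M=(((h[...,0]<6)|(h[...,0]>172))&(h[...,1]>150)&(h[...,2]>60)).astype(np.uint8)
cn=max(cv2.findContours(M,0,2)[0],key=cv2.contourArea);print(cv2.approxPolyDP(cn,2.5,True)[:,0].tolist())
# lower corner pair nearest the camera = top face (z~.23)
st=r.state();print(st["time_s"])
```

```text
[ 0.51699754 -0.04721778  0.19158607] [ 0.5170271  -0.04726286  0.19159589]
lean deg 9.75346117440475
[[272, 168], [261, 167], [246, 173], [246, 184], [255, 199], [277, 190]]
26.05
```

```bash
python3 -c "
from station import r
print(r.close_job())"
```

```text
the job is handed in; nothing more can be done
None
```

The job is handed in, with no verdict shown: the front-left pot is nested flange-on-rim in the warmer, the probe stands through its guide on the pot's floor (leaning about 9°, limit 14°), and the other two pots were never moved; I tried only that pot, because the camera views showed one of the others too deep and one too wide.

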